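Load the cell carriage

TASK

Load the two slimmer glass cells from the grey storage rack into the black cell carriage, each upright in the slot made for its thickness, and press each one gently down past its leaf spring until it stands fully home on its seat. The cells are glass, so feel for the seat and never push harder than about 15 N; leave the thickest cell in the rack and do not disturb the beaker or the timer.

Things in the scene. Friction and masses are not known exactly. Their poses are not given: they have to be found in the camera images.
- cell_5: the slimmest cell: stoppered rectangular glass cuvette, 12.5 mm wide (its y), 7.5 mm thick (its x, through the clear windows), 50 mm tall with its flush white stopper; the two y faces are frosted and meant for the grip. Origin: centre of its underside; z up. 15 g.
- cell_10: the middle cell: stoppered rectangular glass cuvette, 12.5 mm wide (its y), 12.5 mm thick (its x, through the clear windows), 50 mm tall with its flush white stopper; the two y faces are frosted and meant for the grip. Origin: centre of its underside; z up. 20 g.
- cell_20: the thickest cell, stays in the rack: stoppered rectangular glass cuvette, 12.5 mm wide (its y), 22.5 mm thick (its x, through the clear windows), 50 mm tall with its flush white stopper; the two y faces are frosted and meant for the grip. Origin: centre of its underside; z up. 30 g.
- storage_rack: dark grey plastic rack, 60 x 159 x 24 mm, fixed; three equal pockets (26 mm in x, 16 mm in y, 12 mm deep) in a row along its y, 46 mm apart. The cells stand loosely in them in any order, frosted faces towards the rack's +y and -y, 38 mm of each above the rack. Origin: centre of its underside.
- carriage: black metal cell carriage, fixed: block 60 (x) x 142 (y) x 56 mm high on an 82 x 158 mm foot plate; pull rod at its -y end, to 103 mm from the centre. Three slots 46 mm apart in a row along y, each 14 mm wide in y and, in x, 24 mm (at y +46 mm), 14 mm (y 0) or 9 mm (y -46 mm): the cell's thickness + 1.5 mm. Origin: centre of the underside; z up.
- slot_10 (a point): centre of the mouth of the middle slot (12.5 mm cell), level with the block's top; axes as the carriage's. Mouth: sloping lead-in 2 mm wide, 4 mm deep. On the +x wall a leaf spring stands 2.5 mm proud, ridge 12 mm below the mouth; it pushes the cell to the -x wall with 1 to 3 N and its friction (up to 5 N) holds a cell up until it is pressed down.
- slot_5 (a point): centre of the mouth of the narrowest slot (7.5 mm cell); lead-in, spring and axes as for slot_10. In both slots a firm rubber-topped seat (gives 0.05 mm per N) lies below the spring; a screw sets its height, in each slot differently: its top is 19 to 31 mm below the mouth, not measured: feel for it. A cell that is home stands 19 to 31 mm out of the block.
- beaker: empty glass beaker, 56 mm across, 68 mm tall, standing behind the rack; leave alone. Origin: centre of its underside.
- timer: white countdown timer, 61 x 63 x 18 mm, lying left of the rack; leave alone. Origin: centre of its underside.

How it is judged:
By the outcome, as a careful person would: the job done as asked, in the order asked, and still so for the second after the job is handed in, with the robot touching nothing.
It also fails if it takes over 64 s, if anything falls off the work surface, if the arm or the gripper's body presses on something with over 40 N, if the wrist force passes 120 N, or if a joint passes its speed limit or range.

ROBOT

A 6-joint arm with a two-finger parallel gripper is mounted at the origin on a cart in front of the work surface, level with it; the furniture and walls round the work are solid. World frame = base frame: x ahead of the robot, y to its left, z up, the work surface at z = 0. Lengths are in mm, angles in rad, forces in N, time in s.
With the tool pointing down it reaches from about 350 to 775 mm from the base axis. Payload 7.3 kg.
Tool frame: the origin (TCP) lies on the front face of the gripper's body, between the roots of the fingers; the fingertips stand 66 mm ahead of it and the grasp point (between the pads) lies 47 mm ahead of it (bot.tip_extent is the distance from the TCP to the fingertips, in mm); z points along the fingers, y is the line along which they close (so a half turn about z gives the same grasp; the last joint's range is limited). The gripper opens to 92 mm and grips with 3 to 60 N. Pads are 19 mm wide; open, the fingers measure 130 mm over their backs; the gripper's body (75 mm by 190 mm) begins 47 mm behind the grasp point.
Start: joints at [-1.476, 0.342, 1.524, -0, 1.275, -0.146], TCP at [125.223, -509.861, 292.241] pointing down, gripper open.
Joint ranges: [-2.53, 2.53], [-0.77, 2.02], [0.04, 2.7], [-1, 4.14], [0.28, 2.66], [-3.11, 3.11]. Speed limits (rad/s): [2.57, 2.57, 3.14, 3.14, 3.14, 3.14].

INTERFACE

Orientations are given as [roll, pitch, yaw] about the fixed x, y, z axes, in that order (R = Rz(yaw) Ry(pitch) Rx(roll)).
In Python, from plant import readout, viewer, order, bot gives the robot as it stands.
- The arm moves only by the shell command python3 -m creep 'ROWS'. ROWS is text: rows parted by semicolons, each of 7 numbers parted by spaces: the shift along the world's x, y, z in m, then the turn, a rotation vector about the world's x, y, z in rad, then the opening in per cent of the stroke, from 0 (shut) to 100 (fully open). A call has 1 to 8 rows; each row shifts and turns the commanded pose from where the row before left it; what a row does not reach is not made up. A row lasts 1/12 s, in which the tool goes at most 41.7 mm and 7.16 degrees, less where a joint would pass 70% of its speed; a pose out of reach is approached as far as the arm can. A call is refused whole if a number of a shift passes 0.0417 or a number of a turn 0.125, either way. A call with a gripper value outside its range is refused whole. The fingers move at their own pace and stop on an object; the grip force is fixed at half the most. Time passes only in rows, so rows that do not move let the fingers close. It gives the time, the measured TCP pose, the force, the opening and the grip force at its end, in the units of the state.
- readout.get_obs(): the state, without advancing time (a new reading comes with each control period).
- viewer.capture(name): name is "side" or "top"; returns the picture (400x640x3 uint8, red, green, blue); there is no depth.
- viewer.camera_info(name): a dict with "fx", "fy", "cx", "cy" (pixels), "D" ([k1, k2, p1, p2, k3] as OpenCV has them; the pictures are not rectified), "origin" and "rotation" of the camera in the world. Camera axes: x right, y up, looking along -z (the intrinsics and any distortion apply to the point x, -y, -z); pixel columns grow to the right and rows downward; lengths in mm; the calibration is good to about 2 mm. A picture is of the moment at which its call begins. camera_info takes no time and is no camera call.
- order.close_job(): hands the job in; it is judged then, once.
The state is a dict: "time": time; "joint_positions": joint angles; "dq": joint speeds; "tau": joint torques, N m; "tool_pos": TCP position; "tcp_rot": TCP orientation; "contact_force": force on the tool from outside, world axes, zero at the start; "moment": the same for the moment, N m; "grip_width": finger opening in mm; "finger_force": force on a finger pad.
Only numpy, scipy, OpenCV 4.12 (cv2) and the standard library are available. Lean on these libraries where they do the work, as an engineer would, in place of code of your own. Each camera call takes 0.05 s, during which the arm holds its last target. There are 200 camera calls.

## Working session

There is one attempt and no reset: what is moved stays moved. The work goes in short steps, Python scripts to look and compute and a shell command to move; the robot and the scene stay as the last step left them, time stands still between calls to the robot, and variables do not carry over. Pictures are saved under pics/ and viewed, at most 10 in all, crops included, and the job is handed in when it is done.

```bash
ls; mkdir -p pics; python3 - <<'E'
from plant import readout, viewer, order, bot
import cv2
for n in ("top","side"):
    im=viewer.capture(n); cv2.imwrite(f"pics/{n}0.png",im[:,:,::-1]); print(n,viewer.camera_info(n))
print(readout.get_obs()); print([a for a in dir(bot) if a[0]!='_'])
E
```

```text
pics
top {'fx': 362.32426237275905, 'fy': 362.32426237275905, 'cx': 325.5053593836355, 'cy': 201.8181950810718, 'D': array([0.01998127, 0.        , 0.        , 0.        , 0.        ]), 'origin': array([375.38452951,  66.2077497 , 960.95933685]), 'rotation': array([ 0.16495996,  0.0160351 , -1.54113813])}
side {'fx': 435.23027478933477, 'fy': 435.23027478933477, 'cx': 323.77687300367234, 'cy': 202.13675967247735, 'D': array([-0.09368544,  0.        ,  0.        ,  0.        ,  0.        ]), 'origin': array([480.07583799, 981.85753099, 448.66090239]), 'rotation': array([ 1.19347336, -0.00486017, -3.11327191])}
{'time': 0.1, 'joint_positions': array([-1.47598486e+00,  3.42631361e-01,  1.52488950e+00, -1.29011855e-05,
        1.27542379e+00, -1.46009724e-01]), 'dq': array([-3.25819466e-04, -2.22021519e-03, -1.88661684e-03,  1.02467465e-04,
        3.41595690e-04,  8.55223779e-05]), 'tau': array([ 1.18632732e-03, -4.32006419e+01, -2.44693583e+01,  7.18870433e-02,
        5.26256638e-02, -5.29671445e-05]), 'tool_pos': array([ 125.20047625, -509.57591482,  291.63683173]), 'tcp_rot': array([-3.14025324e+00, -1.84498258e-04,  2.40824830e-01]), 'contact_force': array([-0.24925465,  0.80365436,  0.2702463 ]), 'moment': array([ 0.01125324,  0.03864121, -0.01384548]), 'finger_force': 0.0, 'grip_width': 92.03313115540772}
['Unreachable', 'tip_extent']
```

View pics/top0.png

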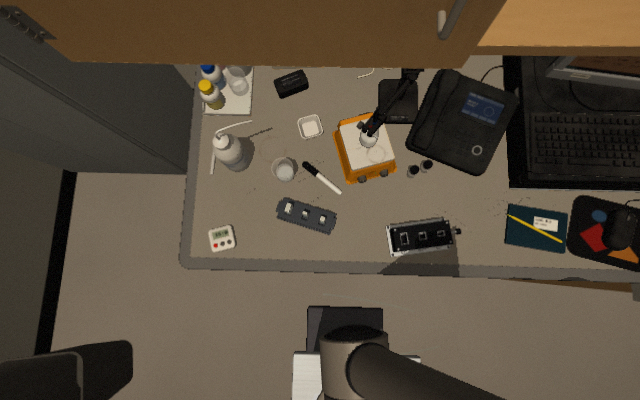

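View pics/side0.png

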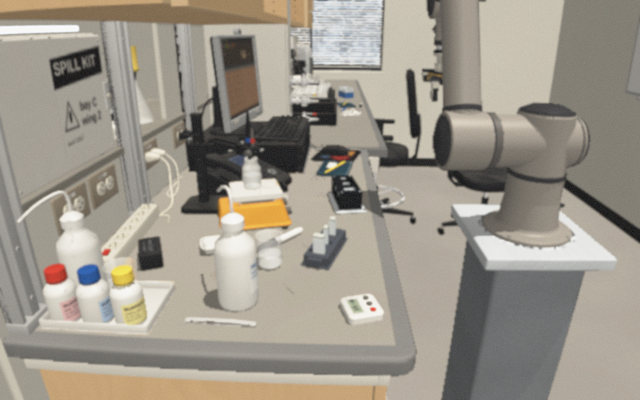

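The top view shows the rack at (306,215) with its cells at about (288,209), (306,214) and (323,218). The carriage is at (421,236) with its rod to the right, the timer at (221,238) and the beaker at (284,170). The side view shows the rack at (326,246) and the carriage at (346,193). I'll enlarge the rack and carriage next.

```bash
cat > h.py <<'E'
import numpy as np, cv2
from scipy.spatial.transform import Rotation as Ro
from plant import viewer, readout
def cam(n):
    c=viewer.camera_info(n); K=np.array([[c['fx'],0,c['cx']],[0,c['fy'],c['cy']],[0,0,1]])
    return K,c['D'],np.array(c['origin']),Ro.from_euler('xyz',c['rotation']).as_matrix()
def ray(n,px):
    K,D,o,R=cam(n); u=cv2.undistortPoints(np.array(px,float).reshape(-1,1,2),K,D)[:,0]
    return o,np.c_[u[:,0],-u[:,1],-np.ones(len(u))]@R.T
def onz(n,px,z):
    o,d=ray(n,px); return o+d*((z-o[2])/d[:,2])[:,None]
def proj(n,P):
    K,D,o,R=cam(n); q=(np.array(P,float).reshape(-1,3)-o)@R; q=q*[1,-1,-1]
    return cv2.projectPoints(q,np.zeros(3),np.zeros(3),K,D)[0][:,0]
E
python3 - <<'E'
from h import *
t=cv2.imread('pics/top0.png'); s=cv2.imread('pics/side0.png')
f=lambda im,x,y,w,h,k:cv2.resize(im[y:y+h,x:x+w],None,fx=k,fy=k,interpolation=cv2.INTER_CUBIC)
a=f(t,265,185,200,75,4)
b=np.hstack([f(s,295,205,65,70,6),f(s,320,165,60,70,6)])
cv2.imwrite('pics/ct.png',a); cv2.imwrite('pics/cs.png',b); print(a.shape,b.shape)
print(onz('top',[[288,209],[306,214],[323,218]],62), onz('top',[[421,236]],56))
# dark blob rects
hsv=cv2.cvtColor(t,cv2.COLOR_BGR2HSV)
g=cv2.cvtColor(t,cv2.COLOR_BGR2GRAY); print(g[200:236:3,270:345:5]); print(g[215:260:3,380:470:5])
E
```

```text
(300, 800, 3) (420, 750, 3)
[[503.74775985 178.66568512  62.        ]
 [492.34101812 132.96010177  62.        ]
 [483.44698072  90.09598133  62.        ]] [[ 446.08485055 -154.03474474   56.        ]]
[[114 115  93  56  50  79 120 115 114 116 120 116 114 119 117]
 [115 118  56  63  91  59  56  76 114 116 117 116 117 118 120]
 [116 116  57  67 152  56  59  60  52  73 116 117 114 114 117]
 [116 117  59 179 122  58  57  19  59  61  54  84 115 116 114]
 [114 117  62  60  78  58  59 159  54  61  59  59  57 118 120]
 [116 115  55  61  49  59  59 109  57  62  53  36  61  64 116]
 [117 119  53  50  61  58  61  65  56  60 173  56  61  56 112]
 [118 114 116 100  51  54  58  54  62  60 100  55  57  58 117]
 [114 115 116 117 116 105  45  60  60  64  45  58  62 101 118]
 [116 117 116 116 119 117 115  79  63  59  63  61  60 120 119]
 [114 116 118 114 114 119 118 118 118  88  58  62  70 119 120]
 [114 117 117 115 118 124 115 117 116 111 119  59  77 119 120]]
[[118 116 118 115 118 117 115 117 121 119 116 117 115 121 115 117 118 117]
 [117 115 114 118 115 116 117 117 118 115  88  59  88 124 114 107 1
[... 283 characters left out ...]
 44  16  32  63  39 115]
 [117 114  36  20  93  61  16  16 109  79   9  10  17  23   4  54  36 117]
 [117 114  82  20  83  12  13  20  11  60   8  12  33  10  10 101 115 115]
 [115 116 175  23  56   0  17  16  34  43   9   9   9  15   0  84 118 112]
 [117 118 186  16  20   7  15   2   6  12  11   3   2   2  58  62 116 117]
 [117 117 191  17  19  22  22   7  12   8   6   4  25  71  70  61 116 115]
 [115 116 191  13  26  20  20  11  42  58 101 105  93  98  68  66 116 117]
 [114 117 182  32 117 137 100 101  88 101  79  66  61  60  60  64 117 115]
 [114 117 145 188 191  88  82  61  64  66  61  65  65  62  61  66 116 116]
 [115 117 106 107  65  59  64  63  63  62  62  63  58  64  59  64 109 114]]
```

View pics/ct.png

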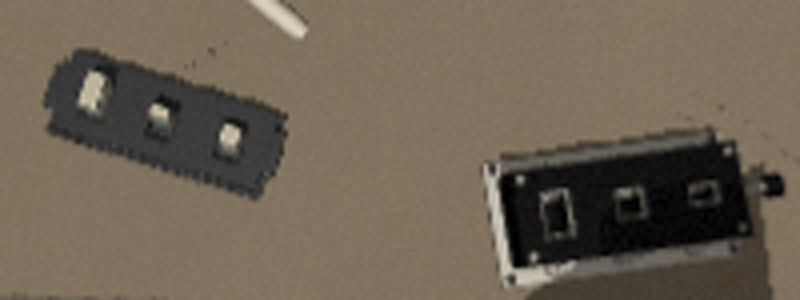

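View pics/cs.png

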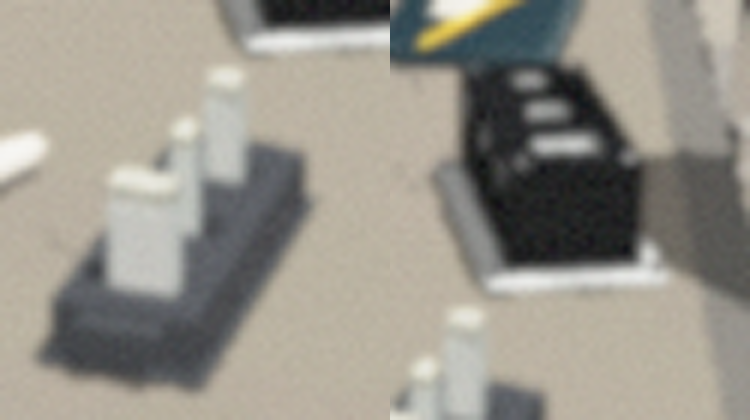

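Rack, left to right in the top view: cell_20 (crop 94,92), cell_5 in the middle (160,116) and cell_10 on the right (230,138). The side view confirms the middle one is thinnest. The carriage slots sit at crop (557,215), (630,203) and (704,193), widest on the left, so its +y points left. Next I'll refine these centres.

```bash
python3 - <<'E'
from h import *
t=cv2.imread('pics/top0.png'); g=cv2.cvtColor(t,cv2.COLOR_BGR2GRAY)
k=8
def blobs(x,y,w,h,th,amin):
    b=cv2.resize(g[y:y+h,x:x+w],None,fx=k,fy=k,interpolation=cv2.INTER_CUBIC)
    m=(b>th).astype(np.uint8)
    for c in cv2.findContours(m,cv2.RETR_EXTERNAL,cv2.CHAIN_APPROX_NONE)[0]:
        if cv2.contourArea(c)>amin*k*k:
            (cx,cy),wh,a=cv2.minAreaRect(c); M=cv2.moments(c)
            f=lambda u,v:np.array([x+(u+.5)/k-.5,y+(v+.5)/k-.5])
            yield f(cx,cy),f(M['m10']/M['m00'],M['m01']/M['m00']),np.array(wh)/k,a
np.set_printoptions(precision=2,suppress=True)
print('cells')
for x,y,w,h in[(279,199,18,20),(299,206,16,16),(316,211,16,16)]:
  for th in(100,140):
    for r in blobs(x,y,w,h,th,5): print(th,*r[:2],r[2],r[3],onz('top',[r[0],r[1]],62)[:,:2].ravel())
print('slots')
P=[]
for x,y,w,h in[(396,229,16,18),(416,229,13,15),(434,226,14,14)]:
  for r in blobs(x,y,w,h,42,5):
    q=onz('top',[r[0],r[1]],56)[:,:2]; P.append(q[0]); print(*r[:2],r[2],r[3],q.ravel())
m=(g<48).astype(np.uint8); m[:, :380]=0;m[:,460:]=0;m[:215]=0;m[262:]=0
for n,z,mm in[('rack',24,((g<75)).astype(np.uint8))]:
    mm[:195]=0;mm[240:]=0;mm[:,:268]=0;mm[:,345:]=0
    c=max(cv2.findContours(mm,cv2.RETR_EXTERNAL,2)[0],key=cv2.contourArea); r=cv2.minAreaRect(c); print(n,r,onz('top',cv2.boxPoints(r),z)[:,:2])
s=cv2.imread('pics/side0.png')
# where predicted tops land in side view, for check
print(proj('side',[[503.7,178.7,62],[492.3,133,62],[483.4,90,62],[446,-154,56]]))
E
```

```text
cells
100 [287.73 207.56] [287.53 207.45] [ 6.09 10.24] 18.43494987487793 [507.39 179.51 507.64 180.02]
140 [287.61 207.22] [287.48 207.18] [4.94 9.13] 18.434947967529297 [508.22 179.85 508.32 180.19]
100 [304.4  212.98] [304.36 212.95] [5.57 3.98] 28.610462188720703 [494.8  137.06 494.87 137.17]
140 [304.39 212.66] [304.32 212.55] [4.36 2.8 ] 26.56505012512207 [495.61 137.13 495.89 137.31]
100 [321.85 218.97] [321.96 218.89] [5.32 6.36] 23.96249008178711 [480.92  92.9  481.14  92.62]
140 [321.92 218.66] [321.97 218.52] [4.53 4.95] 28.610462188720703 [481.73  92.74 482.07  92.62]
slots
[403.88 238.17] [403.93 237.95] [13.31  8.77] 77.6192398071289 [ 439.47 -111.81  440.03 -111.92]
[422.19 235.21] [422.7  233.69] [8.41 7.91] 80.7538833618164 [ 448.14 -157.    451.93 -158.31]
[440.69 232.5 ] [441.01 231.74] [5.62 8.  ] 90.0 [ 456.18 -202.6   458.08 -203.43]
rack ((305.6297302246094, 215.07838439941406), (60.802249908447266, 23.01222038269043), 17.10272979736328) [[486.7  221.09]
 [545.46 206.35]
 [502.16  52.23]
 [444.43  68.31]]
[[322.43 233.15]
 [328.42 223.98]
 [332.76 216.05]
 [347.1  183.05]]
```

The fits agree. Rack yaw is about -0.275, with cell_5 at (495.5,137) and cell_10 at (482,92.7). Carriage yaw is about +0.182, with slot_10 at (448,-157) and slot_5 at (456,-203). I'll start moving with cell_10.

```bash
R='x'; 
python3 -m creep '0.030 0.020 -0.004 0 0 -0.03 28;0.030 0.020 -0.004 0 0 -0.03 28;0.030 0.020 -0.004 0 0 -0.03 28;0.030 0.020 -0.004 0 0 -0.03 28;0.030 0.020 -0.004 0 0 -0.03 28;0.030 0.020 -0.004 0 0 -0.03 28;0.030 0.020 -0.004 0 0 -0.03 28;0.030 0.020 -0.004 0 0 -0.03 28'
python3 -m creep '0.014 0.033 -0.005 0 0 -0.03 28;0.014 0.033 -0.005 0 0 -0.03 28;0.014 0.033 -0.005 0 0 -0.03 28;0.014 0.033 -0.005 0 0 -0.03 28;0.014 0.033 -0.005 0 0 -0.03 28;0.014 0.033 -0.005 0 0 -0.03 28;0.014 0.033 -0.005 0 0 -0.03 28;0.014 0.033 -0.005 0 0 -0.03 28'
python3 -m creep '0 0.034 -0.006 0 0 -0.006 28;0 0.034 -0.006 0 0 -0.006 28;0 0.034 -0.006 0 0 -0.006 28;0 0.034 -0.006 0 0 -0.006 28;0 0.034 -0.006 0 0 -0.006 28;0 0 0 0 0 0 28;0 0 0 0 0 0 28'
cat >> h.py <<'E'
def st():
    o=readout.get_obs(); np.set_printoptions(precision=3,suppress=True)
    print('t',round(o['time'],2),'pos',o['tool_pos'],'rot',o['tcp_rot'],'F',o['contact_force'],'M',o['moment'],'w',round(o['grip_width'],2),'ff',round(o['finger_force'],2)); return o
E
python3 -c "import h;h.st()"
```

```text
time: 0.77
tool_pos: [366.4, -348.5, 259.8]
tcp_rot: [-3.141, 0.0, -0.001]
contact_force: [0.2, -1.1, -0.2]
grip_width: 43.4
finger_force: 0.0
time: 1.43
tool_pos: [477.5, -84.1, 219.8]
tcp_rot: [3.141, 0.0, -0.241]
contact_force: [0.9, -1.4, 0.2]
grip_width: 25.8
finger_force: 0.0
time: 2.02
tool_pos: [476.7, 85.6, 189.7]
tcp_rot: [3.141, 0.001, -0.265]
contact_force: [0.6, -0.7, -0.0]
grip_width: 25.9
finger_force: 0.0
t 2.02 pos [476.69   85.567 189.688] rot [ 3.141  0.001 -0.265] F [ 0.623 -0.713 -0.011] M [0.043 0.024 0.067] w 25.9 ff 0.0
```

```bash

python3 -m creep '0.0053 0.0071 -0.010 0 0 -0.01 28;0 0 -0.016 0 0 0 28;0 0 -0.014 0 0 0 28;0 0 -0.012 0 0 0 28;0 0 -0.010 0 0 0 28;0 0 -0.008 0 0 0 28;0 0 -0.0056 0 0 0 28;0 0 0 0 0 0 28'
python3 -c "
import h;h.st()
im=h.viewer.capture('side');h.cv2.imwrite('pics/s1.png',h.cv2.resize(im[180:280,270:400,::-1],None,fx=5,fy=5,interpolation=2))"
```

```text
time: 2.68
tool_pos: [482.2, 90.8, 113.5]
tcp_rot: [3.141, 0.002, -0.28]
contact_force: [-0.3, 0.2, 1.6]
grip_width: 25.8
finger_force: 0.0
t 2.68 pos [482.236  90.774 113.545] rot [ 3.141  0.002 -0.28 ] F [-0.327  0.164  1.63 ] M [ 0.04  -0.007  0.003] w 25.83 ff 0.0
```

View pics/s1.png

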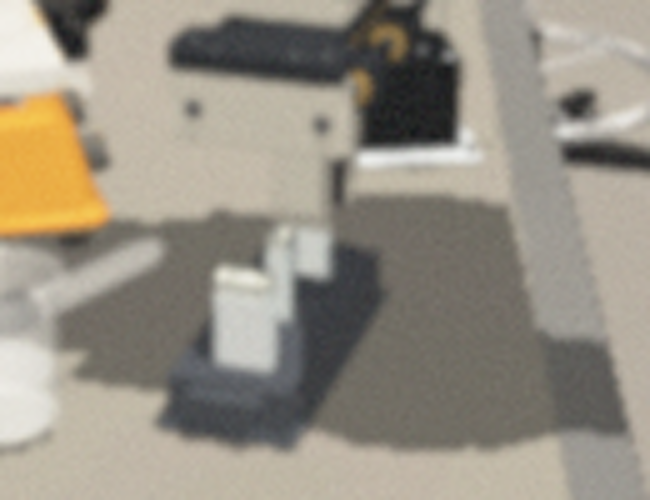

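The finger (crop x about 275–330, tip at row 215) stands in front of cell_10 (crop x 300–333). I'll check the alignment by projection.

```bash
python3 - <<'E'
from h import *
c,s=np.cos(-.278),np.sin(-.278); X=np.array([c,s,0]);Y=np.array([-s,c,0])
T=np.array([482.2,90.8,47.5])
pr=lambda P:np.round((proj('side',P)-[270,180])*5,0).tolist()
print('finger front bottom +x,-x corners', pr([T+32*Y+9.5*X,T+32*Y-9.5*X, T+13*Y-9.5*X]))
for C in([481.5,92.7,45],[487,92.7,45]):
    C=np.array(C); print('cell_10 front edges at z45', pr([C+6.25*Y+6.25*X,C+6.25*Y-6.25*X,C-6.25*Y-6.25*X]))
C=np.array([508,180,62]); print('cell20 top front', pr([C+6.25*Y+11.25*X,C+6.25*Y-11.25*X,C-6.25*Y-11.25*X,C-6.25*Y+11.25*X]))
C=np.array([495.5,137,62]); print('cell5 top', pr([C+6.25*Y+3.75*X,C+6.25*Y-3.75*X,C-6.25*Y-3.75*X,C-6.25*Y+3.75*X]))
E
```

```text
finger front bottom +x,-x corners [[274.0, 237.0], [316.0, 242.0], [328.0, 225.0]]
cell_10 front edges at z45 [[300.0, 221.0], [327.0, 225.0], [335.0, 214.0]]
cell_10 front edges at z45 [[288.0, 221.0], [315.0, 225.0], [323.0, 214.0]]
cell20 top front [[221.0, 270.0], [273.0, 277.0], [282.0, 264.0], [230.0, 257.0]]
cell5 top [[272.0, 228.0], [289.0, 231.0], [297.0, 219.0], [280.0, 217.0]]
```

Finger and cell line up within about 1–2 mm, so I'll close and lift.

```bash

python3 -m creep '0 0 0 0 0 0 8;0 0 0 0 0 0 8;0 0 0 0 0 0 8;0 0 0 0 0 0 8;0 0 0 0 0 0 8'
python3 -m creep '0 0 0.003 0 0 0 8;0 0 0.005 0 0 0 8;0 0 0.008 0 0 0 8;0 0 0.012 0 0 0 8;0 0 0.016 0 0 0 8;0 0 0.018 0 0 0 8;0 0 0.018 0 0 0 8;0 0 0 0 0 0 8'
python3 -c "import h;h.st()"
```

```text
time: 3.15
tool_pos: [483.0, 91.5, 115.1]
tcp_rot: [-3.141, -0.001, -0.279]
contact_force: [0.8, 2.4, 1.5]
grip_width: 12.1
finger_force: 29.8
time: 3.82
tool_pos: [484.0, 91.1, 198.5]
tcp_rot: [-3.14, -0.006, -0.279]
contact_force: [0.7, 0.8, -0.1]
grip_width: 12.1
finger_force: 29.7
t 3.82 pos [484.012  91.05  198.534] rot [-3.14  -0.006 -0.279] F [ 0.696  0.793 -0.119] M [ 0.014 -0.069 -0.035] w 12.06 ff 29.66
```

```bash

python3 -m creep '-0.0043 -0.031 0 0 0 0.0576 8;-0.0043 -0.031 0 0 0 0.0576 8;-0.0043 -0.031 0 0 0 0.0576 8;-0.0043 -0.031 0 0 0 0.0576 8;-0.0043 -0.031 0 0 0 0.0576 8;-0.0043 -0.031 0 0 0 0.0576 8;-0.0043 -0.031 0 0 0 0.0576 8;-0.0043 -0.031 0 0 0 0.0576 8'
python3 -m creep '0 0 -0.010 0 0 0 8;0 0 -0.010 0 0 0 8;0 0 -0.006 0 0 0 8;0 0 -0.004 0 0 0 8;0 0 0 0 0 0 8'
python3 -c "
import h,numpy as np
from plant import readout
h.st()
im=h.viewer.capture('side');a=h.cv2.resize(im[140:230,310:380,::-1],None,fx=5,fy=5,interpolation=2)
h.st()
im=h.viewer.capture('top');b=h.cv2.resize(im[190:280,375:475,::-1],None,fx=4.2,fy=5,interpolation=2)[:450]
h.st()
h.cv2.imwrite('pics/s2.png',np.hstack([a,b]))"
```

```text
time: 4.48
tool_pos: [447.3, -158.3, 194.6]
tcp_rot: [3.141, 0.001, 0.184]
contact_force: [0.4, 0.3, -0.5]
grip_width: 12.4
finger_force: 29.7
time: 4.9
tool_pos: [447.7, -156.4, 163.9]
tcp_rot: [-3.141, 0.002, 0.182]
contact_force: [0.1, -0.3, 0.8]
grip_width: 11.7
finger_force: 29.7
t 4.9 pos [ 447.659 -156.353  163.884] rot [-3.141  0.002  0.182] F [ 0.143 -0.264  0.763] M [ 0.055  0.086 -0.007] w 11.67 ff 29.66
t 4.95 pos [ 447.979 -156.393  164.437] rot [-3.141  0.001  0.182] F [ 0.054  0.154 -0.286] M [-0.009  0.039 -0.036] w 12.13 ff 29.66
t 5.0 pos [ 448.238 -156.453  164.787] rot [3.141 0.    0.182] F [-0.758  0.268  0.158] M [ 0.054  0.028 -0.024] w 12.62 ff 29.66
```

View pics/s2.png

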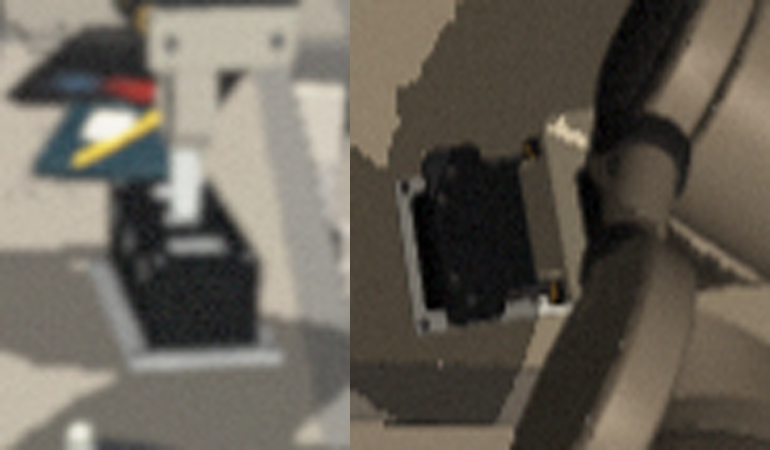

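Left (side view): the held cell_10 hangs above the carriage at crop x 170–205, with its bottom near row 222 and the slot_20 rim at (195,243). Right (top view): the gripper hides the slots. I'll compare the cell and slot through projections.

```bash
python3 - <<'E'
from h import *
np.set_printoptions(precision=2,suppress=True)
print('slots side pred',proj('side',[[439.5,-111.8,56],[448,-157,56],[456.2,-202.6,56]]).tolist(),'seen 349.2,189.2 346.2,183.5 343.2,178.5')
s0=cv2.imread('pics/side0.png');s0=cv2.cvtColor(s0,cv2.COLOR_BGR2GRAY)
for x,y,w,h in[(340,185,18,9),(338,180,15,8),(336,175,13,7)]:
    b=cv2.resize(s0[y:y+h,x:x+w],None,fx=8,fy=8,interpolation=cv2.INTER_CUBIC); m=(b>90).astype(np.uint8)
    for c in cv2.findContours(m,0,1)[0]:
        if cv2.contourArea(c)>4*64: bx=np.array(cv2.boundingRect(c))/8; print('slot px',x+bx[0],y+bx[1],bx[2:], 'centre',x+bx[0]+bx[2]/2-.5,y+bx[1]+bx[3]/2-.5)
im=cv2.imread('pics/s2.png',0)[:,:350]
for r in(165,180,195,205): 
    l=im[r].astype(int); print(r,l[150:230:4])
print('col',im[200:240:2,187])
c,s=np.cos(.182),np.sin(.182); X=np.array([c,s,0]);Y=np.array([-s,c,0]); T=np.array([448,-156.4,0])
for ex in(-1.5,0,1.5):
    B=T+ex*X; q=[B+6.25*Y+6.25*X+[0,0,75],B+6.25*Y-6.25*X+[0,0,75],B-6.25*Y+6.25*X+[0,0,75],B+6.25*Y+[0,0,62]]
    print(ex,((proj('side',q)-[310,140])*5).tolist())
E
```

```text
slots side pred [[349.88568645158324, 188.26208413631636], [346.3574300348991, 182.6819037101709], [343.17088331562167, 177.43872512588965]] seen 349.2,189.2 346.2,183.5 343.2,178.5
slot px 343.125 186.875 [12.    4.38] centre 348.625 188.5625
slot px 344.125 186.75 [8.88 1.25] centre 348.0625 186.875
slot px 342.5 181.625 [7.12 3.75] centre 345.5625 183.0
slot px 340.5 176.625 [5.5  3.38] centre 342.75 177.8125
165 [ 81  82  83  85 106 147 190 215 221 223 221 214 204 192 187 186 187 186
 185 184]
180 [ 55  61  73  85 109 149 191 217 221 222 220 214 195 168 142 141 159 175
 182 187]
195 [ 70 106 138 157 170 186 203 216 222 222 221 199 154 104  63  53  77 117
 149 173]
205 [ 32  34  46  60  87 134 185 216 223 225 220 192 143  99  57  37  42  63
  92 123]
col [224 225 224 222 219 218 212 203 191 170 152 128 103  85  65  53  53  61
  79 101]
-1.5 [[176.40138346075702, 184.97375506696542], [198.79970659696937, 183.99158534819847], [171.90204587231847, 177.91278676473425], [187.03103427891222, 206.99127666058075]]
0 [[173.70854731924993, 185.09199900962557], [196.11588278311643, 184.1091439586934], [169.2341204765674, 178.02859991265294], [184.35306155850668, 207.11310504883528]]
1.5 [[171.0146375391244, 185.2103250193545], [193.43097137574176, 184.22678494317154], [166.56514518380533, 178.14449498190783], [181.67401765148838, 207.23501024447955]]
```

The side view says the cell needs about 2 mm along +x, matching the top-view estimate. I'll correct for that and descend into the lead-in with a force guard between calls.

```bash
cat > g.py <<'E'
# guard: exit 1 if force exceeds limit (argv: lateral limit, vertical limit)
import sys, numpy as np
from plant import readout
o=readout.get_obs(); f=o['contact_force']; p=o['tool_pos']
print('>>',round(o['time'],2),np.round(p,1),'F',np.round(f,1),'M',np.round(o['moment'],2))
sys.exit(int(np.hypot(f[0],f[1])>float(sys.argv[1]) or abs(f[2])>float(sys.argv[2])))
E
q(){ tail -0 ; }
python3 -m creep '0.0018 0 -0.002 0 0 0 8;0 0 -0.002 0 0 0 8;0 0 -0.001 0 0 0 8' >/dev/null && python3 g.py 4 4 &&
python3 -m creep '0 0 -0.001 0 0 0 8;0 0 -0.001 0 0 0 8' >/dev/null && python3 g.py 4 4 &&
python3 -m creep '0 0 -0.001 0 0 0 8;0 0 -0.001 0 0 0 8' >/dev/null && python3 g.py 4 4 &&
python3 -m creep '0 0 -0.001 0 0 0 8;0 0 -0.001 0 0 0 8' >/dev/null && python3 g.py 4 4 &&
python3 -m creep '0 0 -0.001 0 0 0 8;0 0 -0.001 0 0 0 8' >/dev/null && python3 g.py 4 4
```

```text
>> 5.25 [ 450.1 -156.6  159.6] F [ 0.6  0.9 -0.2] M [-0.04 -0.06 -0.  ]
>> 5.42 [ 449.9 -156.7  157.6] F [ 0.5  0.  -0.7] M [0.02 0.04 0.01]
>> 5.58 [ 449.9 -156.8  155.6] F [-1.  -0.1 -0.3] M [-0.02  0.02 -0.02]
>> 5.75 [ 449.8 -156.8  153.5] F [-1.4  0.2  0.4] M [-0.07  0.23 -0.02]
>> 5.92 [ 449.8 -156.8  151.5] F [-1.3 -0.1  0.3] M [ 0.01  0.17 -0.  ]
```

```bash

python3 -m creep '-0.0003 0 -0.001 0 0 0 8;0 0 -0.001 0 0 0 8' >/dev/null && python3 g.py 6 7 &&
python3 -m creep '0 0 -0.001 0 0 0 8;0 0 -0.001 0 0 0 8' >/dev/null && python3 g.py 6 7 &&
python3 -m creep '0 0 -0.001 0 0 0 8;0 0 -0.001 0 0 0 8' >/dev/null && python3 g.py 6 7 &&
python3 -m creep '0 0 -0.001 0 0 0 8;0 0 -0.001 0 0 0 8' >/dev/null && python3 g.py 6 7 &&
python3 -m creep '0 0 -0.001 0 0 0 8;0 0 -0.001 0 0 0 8' >/dev/null && python3 g.py 6 7
```

```text
>> 6.08 [ 449.5 -156.8  149.6] F [-1.5 -0.1  0.8] M [-0.05  0.22 -0.01]
>> 6.25 [ 449.6 -156.8  147.6] F [-1.4 -0.5  3.4] M [-0.06  0.36  0.02]
>> 6.42 [ 449.5 -156.8  145.5] F [-1.5 -0.5  1.9] M [-0.06  0.39  0.01]
>> 6.58 [ 449.5 -156.7  143.4] F [-1.7  0.4  2.2] M [-0.07  0.38 -0.07]
>> 6.75 [ 449.6 -156.7  141.5] F [-1.8 -0.6  1.2] M [-0.07  0.41 -0.06]
```

```bash

python3 -m creep '0 0 -0.00025 0 0 0 8;0 0 -0.00025 0 0 0 8' >/dev/null && python3 g.py 6 5 &&
python3 -m creep '0 0 -0.00025 0 0 0 8;0 0 -0.00025 0 0 0 8' >/dev/null && python3 g.py 6 5 &&
python3 -m creep '0 0 -0.00025 0 0 0 8;0 0 -0.00025 0 0 0 8' >/dev/null && python3 g.py 6 5 &&
python3 -m creep '0 0 -0.00025 0 0 0 8;0 0 -0.00025 0 0 0 8' >/dev/null && python3 g.py 6 5 &&
python3 -m creep '0 0 -0.00025 0 0 0 8;0 0 -0.00025 0 0 0 8' >/dev/null && python3 g.py 6 5 &&
python3 -m creep '0 0 -0.00025 0 0 0 8;0 0 -0.00025 0 0 0 8' >/dev/null && python3 g.py 6 5 &&
python3 -m creep '0 0 -0.00025 0 0 0 8;0 0 -0.00025 0 0 0 8' >/dev/null && python3 g.py 6 5 &&
python3 -m creep '0 0 -0.00025 0 0 0 8;0 0 -0.00025 0 0 0 8' >/dev/null && python3 g.py 6 5 &&
python3 -m creep '0 0 -0.00025 0 0 0 8;0 0 -0.00025 0 0 0 8' >/dev/null && python3 g.py 6 5 &&
python3 -m creep '0 0 -0.00025 0 0 0 8;0 0 -0.00025 0 0 0 8' >/dev/null && python3 g.py 6 5 &&
python3 -m creep '0 0 -0.00025 0 0 0 8;0 0 -0.00025 0 0 0 8' >/dev/null && python3 g.py 6 5 &&
python3 -m creep '0 0 -0.00025 0 0 0 8;0 0 -0.00025 0 0 0 8' >/dev/null && python3 g.py 6 5 &&
python3 -m creep '0 0 -0.00025 0 0 0 8;0 0 -0.00025 0 0 0 8' >/dev/null && python3 g.py 6 5 &&
python3 -m creep '0 0 -0.00025 0 0 0 8;0 0 -0.00025 0 0 0 8' >/dev/null && python3 g.py 6 5
```

```text
>> 6.92 [ 449.5 -156.7  141. ] F [-2.5 -0.2  1.4] M [-0.    0.42  0.04]
>> 7.08 [ 449.6 -156.7  140.6] F [-2.9  0.1  0.6] M [-0.05  0.39 -0.01]
>> 7.25 [ 449.6 -156.7  140.1] F [-2.2 -0.5  1.2] M [-0.12  0.47 -0.  ]
>> 7.42 [ 449.6 -156.8  139.6] F [-2.4 -0.3  1.1] M [-0.07  0.43  0.02]
>> 7.58 [ 449.6 -156.8  139.1] F [-2.1 -0.2  1.6] M [-0.11  0.43  0.03]
>> 7.75 [ 449.6 -156.8  138.6] F [-2.7 -0.1  1.6] M [-0.06  0.46 -0.03]
>> 7.92 [ 449.6 -156.8  138.1] F [-3.5 -0.9  1.2] M [-0.17  0.47 -0.03]
>> 8.08 [ 449.6 -156.8  137.6] F [-3.  -0.7  0.4] M [-0.05  0.48 -0.03]
>> 8.25 [ 449.6 -156.8  137.1] F [-1.5 -0.3  1.7] M [-0.11  0.39 -0.01]
>> 8.42 [ 449.6 -156.8  136.6] F [-1.5 -0.9  1.3] M [-0.1   0.42 -0.  ]
>> 8.58 [ 449.6 -156.8  136.1] F [-1.8 -0.2  1. ] M [-0.06  0.44 -0.02]
>> 8.75 [ 449.6 -156.8  135.6] F [-2.3 -0.4  1.2] M [-0.09  0.46  0.02]
>> 8.92 [ 449.6 -156.7  135.1] F [-3.3 -0.9  1.6] M [-0.14  0.47  0.02]
>> 9.08 [ 449.6 -156.8  134.6] F [-3.1 -0.8  1.9] M [-0.07  0.45  0.01]
```

```bash

python3 -m creep '-0.0003 0 -0.00025 0 0 0 8;0 0 -0.00025 0 0 0 8' >/dev/null && python3 g.py 6 5 &&
python3 -m creep '0 0 -0.00025 0 0 0 8;0 0 -0.00025 0 0 0 8' >/dev/null && python3 g.py 6 5 &&
python3 -m creep '0 0 -0.00025 0 0 0 8;0 0 -0.00025 0 0 0 8' >/dev/null && python3 g.py 6 5 &&
python3 -m creep '0 0 -0.00025 0 0 0 8;0 0 -0.00025 0 0 0 8' >/dev/null && python3 g.py 6 5 &&
python3 -m creep '0 0 -0.00025 0 0 0 8;0 0 -0.00025 0 0 0 8' >/dev/null && python3 g.py 6 5 &&
python3 -m creep '0 0 -0.00025 0 0 0 8;0 0 -0.00025 0 0 0 8' >/dev/null && python3 g.py 6 5 &&
python3 -m creep '0 0 -0.00025 0 0 0 8;0 0 -0.00025 0 0 0 8' >/dev/null && python3 g.py 6 5 &&
python3 -m creep '0 0 -0.00025 0 0 0 8;0 0 -0.00025 0 0 0 8' >/dev/null && python3 g.py 6 5 &&
python3 -m creep '0 0 -0.00025 0 0 0 8;0 0 -0.00025 0 0 0 8' >/dev/null && python3 g.py 6 5 &&
python3 -m creep '0 0 -0.00025 0 0 0 8;0 0 -0.00025 0 0 0 8' >/dev/null && python3 g.py 6 5 &&
python3 -m creep '0 0 -0.00025 0 0 0 8;0 0 -0.00025 0 0 0 8' >/dev/null && python3 g.py 6 5 &&
python3 -m creep '0 0 -0.00025 0 0 0 8;0 0 -0.00025 0 0 0 8' >/dev/null && python3 g.py 6 5 &&
python3 -m creep '0 0 -0.00025 0 0 0 8;0 0 -0.00025 0 0 0 8' >/dev/null && python3 g.py 6 5 &&
python3 -m creep '0 0 -0.00025 0 0 0 8;0 0 -0.00025 0 0 0 8' >/dev/null && python3 g.py 6 5
```

```text
>> 9.25 [ 449.3 -156.8  134.1] F [-1.9 -1.5  1.8] M [-0.04  0.43 -0.05]
>> 9.42 [ 449.3 -156.7  133.6] F [-2.3 -0.3  0.6] M [-0.08  0.42  0.03]
>> 9.58 [ 449.3 -156.7  133.1] F [-2.1 -0.2  1.5] M [-0.09  0.43  0.  ]
>> 9.75 [ 449.3 -156.8  132.6] F [-2.1 -0.1  0.8] M [-0.1   0.39 -0.02]
>> 9.92 [ 449.3 -156.8  132.1] F [-2.5 -1.   0.9] M [-0.12  0.41 -0.03]
>> 10.08 [ 449.3 -156.8  131.6] F [-1.6  0.3  1.5] M [-0.08  0.37  0.05]
>> 10.25 [ 449.3 -156.8  131.1] F [-2.6 -1.3  2. ] M [-0.1   0.46 -0.01]
>> 10.42 [ 449.3 -156.8  130.6] F [-2.5 -0.2  0.6] M [-0.07  0.49  0.06]
>> 10.58 [ 449.3 -156.8  130.1] F [-1.5 -0.3  1.8] M [-0.08  0.42  0.  ]
>> 10.75 [ 449.3 -156.8  129.6] F [-1.6 -0.6  0.9] M [-0.08  0.43 -0.02]
>> 10.92 [ 449.3 -156.8  129.2] F [-1.8  0.3  3.7] M [-0.01  0.48 -0.01]
>> 11.08 [ 449.5 -156.8  129. ] F [-2.8  0.3  6.2] M [0.1  0.64 0.02]
```

The seat is felt at TCP z of about 129.2, with force rising from 1.3 to 6.2 N. I'll nudge slightly more, then release.

```bash

python3 -m creep '0 0 -0.00025 0 0 0 8;0 0 0 0 0 0 8' >/dev/null ; python3 g.py 8 9 &&
python3 -m creep '0 0 -0.0001 0 0 0 8;0 0 0 0 0 0 8' >/dev/null ; python3 g.py 8 9
python3 -m creep '0 0 0 0 0 0 28;0 0 0 0 0 0 28;0 0 0 0 0 0 28;0 0 0 0 0 0 28' ; python3 g.py 8 9
python3 -m creep '0 0 0.005 0 0 0 28;0 0 0.010 0 0 0 28;0 0 0.015 0 0 0 28;0 0 0.02 0 0 0 28;0 0 0.02 0 0 0 28' ; python3 g.py 8 9
```

```text
>> 11.25 [ 449.5 -156.8  128.9] F [-1.6  0.5  6.4] M [0.11 0.58 0.01]
>> 11.42 [ 449.6 -156.8  128.9] F [-2.9  0.4  6.7] M [0.07 0.59 0.01]
time: 11.75
tool_pos: [449.5, -156.8, 128.2]
tcp_rot: [3.141, -0.0, 0.182]
contact_force: [0.3, 0.5, 0.2]
grip_width: 25.2
finger_force: 0.0
>> 11.75 [ 449.5 -156.8  128.2] F [0.3 0.5 0.2] M [-0.02  0.01  0.02]
time: 12.17
tool_pos: [449.1, -156.6, 199.0]
tcp_rot: [-3.141, 0.001, 0.182]
contact_force: [-0.1, 0.1, -0.1]
grip_width: 25.2
finger_force: 0.0
>> 12.17 [ 449.1 -156.6  199. ] F [-0.1  0.1 -0.1] M [-0.05 -0.04 -0.01]
```

I'll check that it's fully home by pressing gently on the stopper with the closed fingertips.

```bash

python3 -m creep '0 0 -0.01 0 0 0 0;0 0 -0.01 0 0 0 0;0 0 -0.015 0 0 0 0;0 0 -0.01 0 0 0 0;0 0 -0.005 0 0 0 0;0 0 -0.002 0 0 0 0;0 0 0 0 0 0 0' && python3 g.py 5 3 &&
python3 -m creep '0 0 -0.0004 0 0 0 0;0 0 -0.0004 0 0 0 0' >/dev/null && python3 g.py 5 3 &&
python3 -m creep '0 0 -0.0004 0 0 0 0;0 0 -0.0004 0 0 0 0' >/dev/null && python3 g.py 5 3 &&
python3 -m creep '0 0 -0.0004 0 0 0 0;0 0 -0.0004 0 0 0 0' >/dev/null && python3 g.py 5 3 &&
python3 -m creep '0 0 -0.0004 0 0 0 0;0 0 -0.0004 0 0 0 0' >/dev/null && python3 g.py 5 3 &&
python3 -m creep '0 0 -0.0004 0 0 0 0;0 0 -0.0004 0 0 0 0' >/dev/null && python3 g.py 5 3 &&
python3 -m creep '0 0 -0.0004 0 0 0 0;0 0 -0.0004 0 0 0 0' >/dev/null && python3 g.py 5 3 &&
python3 -m creep '0 0 -0.0004 0 0 0 0;0 0 -0.0004 0 0 0 0' >/dev/null && python3 g.py 5 3 &&
python3 -m creep '0 0 -0.0004 0 0 0 0;0 0 -0.0004 0 0 0 0' >/dev/null && python3 g.py 5 3
```

```text
time: 12.75
tool_pos: [449.3, -156.8, 146.2]
tcp_rot: [-3.141, 0.0, 0.182]
contact_force: [0.4, -0.4, -0.0]
grip_width: 0.2
finger_force: 0.0
>> 12.75 [ 449.3 -156.8  146.2] F [ 0.4 -0.4 -0. ] M [-0.   -0.02  0.02]
>> 12.92 [ 449.7 -156.9  146.1] F [-0.2  0.2  0.4] M [0.   0.05 0.03]
>> 13.08 [ 449.5 -156.8  145. ] F [-0.4  0.2  0.7] M [-0.04 -0.01  0.01]
>> 13.25 [ 449.4 -156.8  144. ] F [ 0.2 -0.3 -0.4] M [ 0.03  0.04 -0.02]
>> 13.42 [ 449.3 -156.8  143.1] F [ 0.7 -0.2  0.6] M [ 0.02  0.05 -0.04]
>> 13.58 [ 449.3 -156.8  142.2] F [-0.2  0.8  1.2] M [0.03 0.01 0.05]
>> 13.75 [ 449.5 -156.8  141.8] F [-1.6  0.9  6.2] M [ 0.1   0.14 -0.01]
```

```bash

python3 -m creep '0 0 -0.0002 0 0 0 0;0 0 0 0 0 0 0' >/dev/null ; python3 g.py 5 8 &&
python3 -m creep '0 0 -0.0002 0 0 0 0;0 0 0 0 0 0 0' >/dev/null ; python3 g.py 5 8 &&
python3 -m creep '0 0 -0.0002 0 0 0 0;0 0 0 0 0 0 0' >/dev/null ; python3 g.py 5 8
```

```text
>> 13.92 [ 449.6 -156.9  141.8] F [-1.2  0.1  6.3] M [ 0.09  0.21 -0.03]
>> 14.08 [ 449.6 -156.9  141.7] F [-0.3 -0.2  6.3] M [ 0.12  0.2  -0.04]
>> 14.25 [ 449.7 -156.9  141.6] F [-0.6  0.7  7.4] M [0.07 0.13 0.03]
```

```bash

python3 -m creep '0 0 -0.0003 0 0 0 0;0 0 0 0 0 0 0' >/dev/null ; python3 g.py 5 10 &&
python3 -m creep '0 0 -0.0003 0 0 0 0;0 0 0 0 0 0 0' >/dev/null ; python3 g.py 5 10
python3 -m creep '0 0 0.01 0 0 0 0;0 0 0.02 0 0 0 0;0 0 0.02 0 0 0 28;0 0 0.01 0 0 0 28'
```

```text
>> 14.42 [ 449.8 -157.   141.5] F [-1.1  0.6  9.7] M [ 0.16  0.25 -0.05]
>> 14.58 [ 449.9 -157.   141.4] F [-1.7  0.1  9.7] M [ 0.2   0.27 -0.03]
time: 14.92
tool_pos: [449.9, -157.0, 202.1]
tcp_rot: [3.14, -0.002, 0.182]
contact_force: [1.3, -0.3, -0.2]
grip_width: 9.4
finger_force: 0.0
```

cell_10 holds against 9.7 N and stands about 20 mm out, within the home range. On to cell_5.

```bash

python3 -m creep '0.0058 0.0367 -0.001 0 0 -0.0571 28;0.0058 0.0367 -0.001 0 0 -0.0571 28;0.0058 0.0367 -0.001 0 0 -0.0571 28;0.0058 0.0367 -0.001 0 0 -0.0571 28;0.0058 0.0367 -0.001 0 0 -0.0571 28;0.0058 0.0367 -0.001 0 0 -0.0571 28;0.0058 0.0367 -0.001 0 0 -0.0571 28;0.0058 0.0367 -0.001 0 0 -0.0571 28'
python3 -m creep '0 0 -0.012 0 0 0 28;0 0 0 0 0 0 28;0 0 0 0 0 0 28'
python3 -c "
import h,numpy as np
h.st()
im=h.viewer.capture('top');print(h.st() and 0)
h.cv2.imwrite('pics/t3full.png',im[:,:,::-1])
h.cv2.imwrite('pics/t3.png',h.cv2.resize(im[185:260,265:465,::-1],None,fx=4,fy=4,interpolation=2))"
```

```text
time: 15.58
tool_pos: [495.6, 138.7, 192.2]
tcp_rot: [3.141, -0.0, -0.278]
contact_force: [1.2, 0.4, 0.5]
grip_width: 26.0
finger_force: 0.0
time: 15.83
tool_pos: [495.1, 136.9, 179.7]
tcp_rot: [3.14, 0.002, -0.274]
contact_force: [0.2, -0.3, -1.0]
grip_width: 25.7
finger_force: 0.0
t 15.83 pos [495.073 136.852 179.655] rot [ 3.14   0.002 -0.274] F [ 0.22  -0.268 -0.978] M [ 0.023 -0.009  0.044] w 25.74 ff 0.0
t 15.88 pos [495.475 136.291 180.168] rot [ 3.141  0.001 -0.275] F [ 0.881 -0.319 -0.164] M [ 0.025 -0.002  0.002] w 25.95 ff 0.0
0
```

View pics/t3.png

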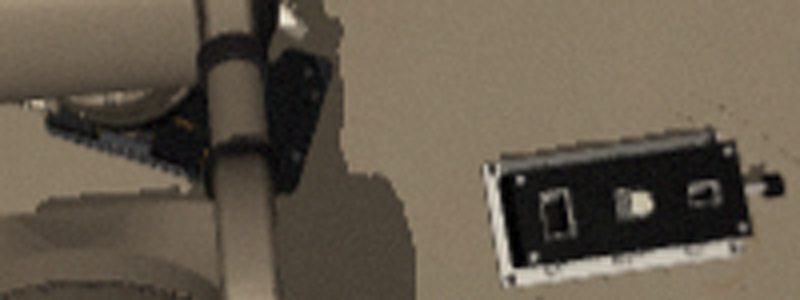

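cell_10's stopper shows upright in the middle slot (crop 640,204) and slot_5 is free at (704,193). I'll descend on cell_5, grip and lift.

```bash

python3 -m creep '0 0 -0.016 0 0 0 28;0 0 -0.016 0 0 0 28;0 0 -0.013 0 0 0 28;0 0 -0.010 0 0 0 28;0 0 -0.007 0 0 0 28;0 0 -0.0037 0 0 0 28;0 0 0 0 0 0 28;0 0 0 0 0 0 28'; python3 g.py 5 5 &&
python3 -m creep '0 0 0 0 0 0 8;0 0 0 0 0 0 8;0 0 0 0 0 0 8;0 0 0 0 0 0 8;0 0 0 0 0 0 8'
python3 -c "
import h
h.st();h.viewer.capture('side');h.st()"
python3 -m creep '0 0 0.003 0 0 0 8;0 0 0.005 0 0 0 8;0 0 0.008 0 0 0 8;0 0 0.012 0 0 0 8;0 0 0.016 0 0 0 8;0 0 0.018 0 0 0 8;0 0 0.018 0 0 0 8;0 0 0 0 0 0 8'
```

```text
time: 16.55
tool_pos: [496.0, 136.6, 115.0]
tcp_rot: [-3.141, -0.001, -0.276]
contact_force: [0.3, 0.1, -0.2]
grip_width: 25.4
finger_force: 0.0
>> 16.55 [496.  136.6 115. ] F [ 0.3  0.1 -0.2] M [0.08 0.02 0.06]
time: 16.97
tool_pos: [496.0, 136.9, 115.0]
tcp_rot: [-3.141, -0.001, -0.275]
contact_force: [0.4, -0.4, 3.2]
grip_width: 11.8
finger_force: 29.9
t 16.97 pos [496.005 136.896 115.031] rot [-3.141 -0.001 -0.275] F [ 0.391 -0.426  3.24 ] M [-0.041  0.014 -0.035] w 11.78 ff 29.93
t 17.02 pos [495.994 136.899 115.021] rot [-3.141 -0.001 -0.275] F [ 0.247 -0.449  2.922] M [-0.     0.026  0.015] w 12.12 ff 29.93
time: 17.68
tool_pos: [497.3, 137.1, 198.5]
tcp_rot: [-3.139, -0.006, -0.275]
contact_force: [0.7, 0.4, -0.8]
grip_width: 11.6
finger_force: 29.9
```

```bash

python3 -m creep '-0.0039 -0.0339 0 0 0 0.0457 8;-0.0039 -0.0339 0 0 0 0.0457 8;-0.0039 -0.0339 0 0 0 0.0457 8;-0.0039 -0.0339 0 0 0 0.0457 8;-0.0039 -0.0339 0 0 0 0.0457 8;-0.0039 -0.0339 0 0 0 0.0457 8;-0.0039 -0.0339 0 0 0 0.0457 8;-0.0039 -0.0339 0 0 0 0.0457 8' >/dev/null
python3 -m creep '-0.0039 -0.0339 0 0 0 0.0457 8;-0.0039 -0.0339 0 0 0 0.0457 8;0 0 -0.006 0 0 0 8;0 0 -0.010 0 0 0 8;0 0 -0.010 0 0 0 8;0 0 -0.005 0 0 0 8;0 0 0 0 0 0 8;0 0 0 0 0 0 8'
python3 -c "
import h,numpy as np
for i in range(3):
  im=h.viewer.capture('side');h.st()
h.cv2.imwrite('pics/s4.png',h.cv2.resize(im[130:220,300:400,::-1],None,fx=6,fy=6,interpolation=2))"
```

```text
time: 19.02
tool_pos: [456.8, -201.5, 163.3]
tcp_rot: [-3.141, 0.001, 0.183]
contact_force: [0.6, -0.8, 0.1]
grip_width: 11.8
finger_force: 29.9
t 19.07 pos [ 456.965 -201.715  163.74 ] rot [ 3.141 -0.     0.183] F [ 0.14  -0.461 -0.112] M [ 0.011  0.02  -0.001] w 11.85 ff 29.92
t 19.12 pos [ 457.076 -201.848  163.971] rot [ 3.141 -0.     0.183] F [ 0.343 -0.317 -0.172] M [ 0.03  -0.032 -0.012] w 11.55 ff 29.92
t 19.17 pos [ 457.086 -201.931  164.055] rot [ 3.141 -0.001  0.182] F [ 0.067  0.254 -0.035] M [ 0.05  -0.017  0.083] w 11.75 ff 29.92
```

View pics/s4.png

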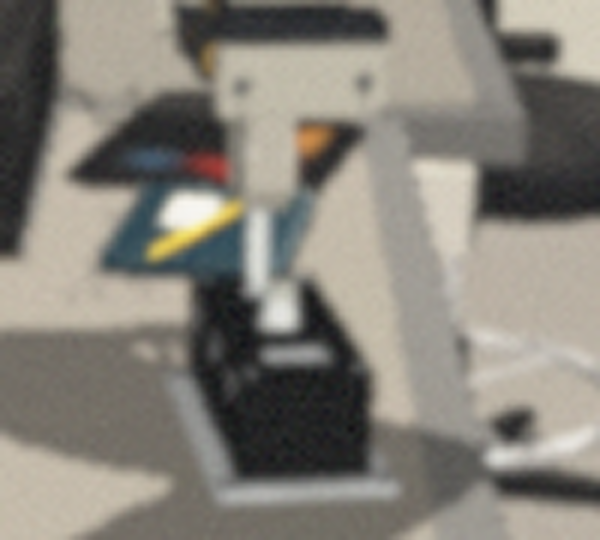

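cell_5 hangs at crop x 244–272, so its centre is at image column 342.6, matching slot_5's 342.75. cell_10 stands upright in its slot. I'll descend under the guard.

```bash

python3 -m creep '0 0 -0.002 0 0 0 8;0 0 -0.002 0 0 0 8;0 0 -0.001 0 0 0 8' >/dev/null && python3 g.py 4 4 &&
python3 -m creep '0 0 -0.001 0 0 0 8;0 0 -0.001 0 0 0 8' >/dev/null && python3 g.py 4 4 &&
python3 -m creep '0 0 -0.001 0 0 0 8;0 0 -0.001 0 0 0 8' >/dev/null && python3 g.py 4 4 &&
python3 -m creep '0 0 -0.001 0 0 0 8;0 0 -0.001 0 0 0 8' >/dev/null && python3 g.py 4 4 &&
python3 -m creep '0 0 -0.001 0 0 0 8;0 0 -0.001 0 0 0 8' >/dev/null && python3 g.py 4 4
```

```text
>> 19.42 [ 456.7 -202.   158.5] F [-0.2 -0.1 -0.3] M [-0.03 -0.01  0.  ]
>> 19.58 [ 456.7 -202.2  156.5] F [-0.5 -0.  -0.4] M [0.04 0.02 0.06]
>> 19.75 [ 456.7 -202.2  154.5] F [-1.1 -0.1  0.2] M [-0.04  0.16  0.02]
>> 19.92 [ 456.6 -202.2  152.5] F [-0.8  0.3  0.8] M [-0.05  0.2  -0.01]
>> 20.08 [ 456.6 -202.2  150.5] F [-1.1  0.2  0.8] M [-0.03  0.28 -0.03]
```

```bash

python3 -m creep '-0.0003 0 -0.001 0 0 0 8;0 0 -0.001 0 0 0 8' >/dev/null && python3 g.py 6 7 &&
python3 -m creep '0 0 -0.001 0 0 0 8;0 0 -0.001 0 0 0 8' >/dev/null && python3 g.py 6 7 &&
python3 -m creep '0 0 -0.001 0 0 0 8;0 0 -0.001 0 0 0 8' >/dev/null && python3 g.py 6 7 &&
python3 -m creep '0 0 -0.001 0 0 0 8;0 0 -0.001 0 0 0 8' >/dev/null && python3 g.py 6 7 &&
python3 -m creep '0 0 -0.0005 0 0 0 8;0 0 -0.0005 0 0 0 8' >/dev/null && python3 g.py 6 5 &&
python3 -m creep '0 0 -0.00025 0 0 0 8;0 0 -0.00025 0 0 0 8' >/dev/null && python3 g.py 6 5 &&
python3 -m creep '0 0 -0.00025 0 0 0 8;0 0 -0.00025 0 0 0 8' >/dev/null && python3 g.py 6 5 &&
python3 -m creep '0 0 -0.00025 0 0 0 8;0 0 -0.00025 0 0 0 8' >/dev/null && python3 g.py 6 5 &&
python3 -m creep '0 0 -0.00025 0 0 0 8;0 0 -0.00025 0 0 0 8' >/dev/null && python3 g.py 6 5 &&
python3 -m creep '0 0 -0.00025 0 0 0 8;0 0 -0.00025 0 0 0 8' >/dev/null && python3 g.py 6 5 &&
python3 -m creep '0 0 -0.00025 0 0 0 8;0 0 -0.00025 0 0 0 8' >/dev/null && python3 g.py 6 5 &&
python3 -m creep '0 0 -0.00025 0 0 0 8;0 0 -0.00025 0 0 0 8' >/dev/null && python3 g.py 6 5 &&
python3 -m creep '0 0 -0.00025 0 0 0 8;0 0 -0.00025 0 0 0 8' >/dev/null && python3 g.py 6 5 &&
python3 -m creep '0 0 -0.00025 0 0 0 8;0 0 -0.00025 0 0 0 8' >/dev/null && python3 g.py 6 5 &&
python3 -m creep '0 0 -0.00025 0 0 0 8;0 0 -0.00025 0 0 0 8' >/dev/null && python3 g.py 6 5 &&
python3 -m creep '0 0 -0.00025 0 0 0 8;0 0 -0.00025 0 0 0 8' >/dev/null && python3 g.py 6 5 &&
python3 -m creep '0 0 -0.00025 0 0 0 8;0 0 -0.00025 0 0 0 8' >/dev/null && python3 g.py 6 5
```

```text
>> 20.25 [ 456.3 -202.2  148.5] F [-2.1 -0.1  0.4] M [-0.07  0.32  0.03]
>> 20.42 [ 456.4 -202.2  146.6] F [-0.8 -0.3  1.8] M [-0.11  0.39 -0.03]
>> 20.58 [ 456.3 -202.1  144.4] F [-2.1 -0.5  0.8] M [-0.06  0.43 -0.05]
>> 20.75 [ 456.3 -202.1  142.4] F [-1.7 -1.1  1.1] M [-0.09  0.36 -0.03]
>> 20.92 [ 456.4 -202.1  141.5] F [-2.  -0.1  1.6] M [-0.08  0.38  0.04]
>> 21.08 [ 456.4 -202.1  141.1] F [-2.   0.2  1.2] M [-0.07  0.43 -0.03]
>> 21.25 [ 456.4 -202.2  140.6] F [-1.8 -1.3  1.6] M [-0.06  0.4  -0.01]
>> 21.42 [ 456.4 -202.1  140.1] F [-2.  -0.3  0.7] M [-0.08  0.44  0.03]
>> 21.58 [ 456.4 -202.2  139.6] F [-2.  -0.9  2. ] M [-0.15  0.41 -0.01]
>> 21.75 [ 456.4 -202.2  139.1] F [-2.8 -0.2  1. ] M [-0.08  0.36  0.02]
>> 21.92 [ 456.4 -202.1  138.6] F [-2.4  0.4  1.6] M [-0.13  0.45 -0.02]
>> 22.08 [ 456.4 -202.2  138.1] F [-2.   0.   1.7] M [-0.04  0.46 -0.01]
>> 22.25 [ 456.4 -202.1  137.6] F [-2.4 -0.5  2.3] M [-0.13  0.4   0.02]
>> 22.42 [ 456.4 -202.1  137.1] F [-2.1 -0.7  1.4] M [-0.03  0.47  0.04]
>> 22.58 [ 456.4 -202.2  136.6] F [-2.5  0.1  1.6] M [-0.03  0.45 -0.  ]
>> 22.75 [ 456.4 -202.1  136.1] F [-1.9 -0.1  1.5] M [-0.09  0.42 -0.04]
>> 22.92 [ 456.4 -202.2  135.6] F [-2.1 -0.5  0.2] M [-0.08  0.48 -0.  ]
```

```bash

python3 -m creep '0 0 -0.00025 0 0 0 8;0 0 -0.00025 0 0 0 8' >/dev/null && python3 g.py 6 5 &&
python3 -m creep '0 0 -0.00025 0 0 0 8;0 0 -0.00025 0 0 0 8' >/dev/null && python3 g.py 6 5 &&
python3 -m creep '0 0 -0.00025 0 0 0 8;0 0 -0.00025 0 0 0 8' >/dev/null && python3 g.py 6 5 &&
python3 -m creep '0 0 -0.00025 0 0 0 8;0 0 -0.00025 0 0 0 8' >/dev/null && python3 g.py 6 5 &&
python3 -m creep '0 0 -0.00025 0 0 0 8;0 0 -0.00025 0 0 0 8' >/dev/null && python3 g.py 6 5 &&
python3 -m creep '0 0 -0.00025 0 0 0 8;0 0 -0.00025 0 0 0 8' >/dev/null && python3 g.py 6 5 &&
python3 -m creep '0 0 -0.00025 0 0 0 8;0 0 -0.00025 0 0 0 8' >/dev/null && python3 g.py 6 5 &&
python3 -m creep '0 0 -0.00025 0 0 0 8;0 0 -0.00025 0 0 0 8' >/dev/null && python3 g.py 6 5 &&
python3 -m creep '0 0 -0.00025 0 0 0 8;0 0 -0.00025 0 0 0 8' >/dev/null && python3 g.py 6 5 &&
python3 -m creep '0 0 -0.00025 0 0 0 8;0 0 -0.00025 0 0 0 8' >/dev/null && python3 g.py 6 5 &&
python3 -m creep '0 0 -0.00025 0 0 0 8;0 0 -0.00025 0 0 0 8' >/dev/null && python3 g.py 6 5 &&
python3 -m creep '0 0 -0.00025 0 0 0 8;0 0 -0.00025 0 0 0 8' >/dev/null && python3 g.py 6 5 &&
python3 -m creep '0 0 -0.00025 0 0 0 8;0 0 -0.00025 0 0 0 8' >/dev/null && python3 g.py 6 5 &&
python3 -m creep '0 0 -0.00025 0 0 0 8;0 0 -0.00025 0 0 0 8' >/dev/null && python3 g.py 6 5 &&
python3 -m creep '0 0 -0.00025 0 0 0 8;0 0 -0.00025 0 0 0 8' >/dev/null && python3 g.py 6 5 &&
python3 -m creep '0 0 -0.00025 0 0 0 8;0 0 -0.00025 0 0 0 8' >/dev/null && python3 g.py 6 5
```

```text
>> 23.08 [ 456.4 -202.2  135.1] F [-1.5 -0.3  0.4] M [-0.09  0.39 -0.01]
>> 23.25 [ 456.4 -202.1  134.6] F [-2.3  0.4  0.8] M [-0.04  0.46 -0.  ]
>> 23.42 [ 456.4 -202.2  134.1] F [-2.3 -0.4  2.1] M [-0.11  0.39 -0.01]
>> 23.58 [ 456.4 -202.2  133.6] F [-1.7  1.   0.6] M [-0.09  0.44  0.01]
>> 23.75 [ 456.4 -202.2  133. ] F [-1.5 -0.1  1.4] M [-0.05  0.44 -0.01]
>> 23.92 [ 456.4 -202.2  132.6] F [-2.6 -0.7  1.1] M [-0.06  0.43  0.  ]
>> 24.08 [ 456.4 -202.2  132.1] F [-2.2 -0.8  0.2] M [-0.07  0.42  0.02]
>> 24.25 [ 456.4 -202.1  131.6] F [-2.7 -0.6  0.6] M [-0.1   0.5   0.02]
>> 24.42 [ 456.4 -202.2  131.1] F [-2.7 -0.5  2.2] M [-0.08  0.44 -0.  ]
>> 24.58 [ 456.4 -202.1  130.6] F [-2.9 -0.4  1.3] M [-0.06  0.5   0.02]
>> 24.75 [ 456.4 -202.2  130.1] F [-2.8 -0.4  0.8] M [-0.02  0.42  0.01]
>> 24.92 [ 456.4 -202.1  129.6] F [-1.3 -0.9  1.8] M [-0.04  0.43  0.03]
>> 25.08 [ 456.4 -202.1  129.1] F [-2.3 -0.2  0.9] M [-0.08  0.49  0.01]
>> 25.25 [ 456.4 -202.2  128.6] F [-2.9 -0.1  1.1] M [-0.07  0.46 -0.04]
>> 25.42 [ 456.5 -202.1  128.2] F [-2.8 -0.1  4. ] M [ 0.02  0.51 -0.02]
>> 25.58 [ 456.6 -202.2  127.9] F [-3.1  1.2  6.5] M [0.19 0.6  0.06]
```

Seat felt again at TCP z of about 128.3. I'll release and verify by pressing the stopper as before (expected top at TCP of about 141).

```bash

python3 -m creep '0 0 -0.0002 0 0 0 8;0 0 0 0 0 0 8' >/dev/null ; python3 g.py 8 9
python3 -m creep '0 0 0 0 0 0 28;0 0 0 0 0 0 28;0 0 0 0 0 0 28;0 0 0 0 0 0 28' >/dev/null; python3 g.py 8 9
python3 -m creep '0 0 0.005 0 0 0 28;0 0 0.010 0 0 0 28;0 0 0.015 0 0 0 28;0 0 0.01 0 0 0 0;0 0 0 0 0 0 0;0 0 0 0 0 0 0;0 0 0 0 0 0 0;0 0 0 0 0 0 0' ; python3 g.py 8 9
python3 -m creep '0 0 -0.01 0 0 0 0;0 0 -0.008 0 0 0 0;0 0 -0.003 0 0 0 0;0 0 -0.001 0 0 0 0;0 0 0 0 0 0 0' >/dev/null && python3 g.py 5 3 &&
python3 -m creep '0 0 -0.0004 0 0 0 0;0 0 -0.0004 0 0 0 0' >/dev/null && python3 g.py 5 3 &&
python3 -m creep '0 0 -0.0004 0 0 0 0;0 0 -0.0004 0 0 0 0' >/dev/null && python3 g.py 5 3 &&
python3 -m creep '0 0 -0.0004 0 0 0 0;0 0 -0.0004 0 0 0 0' >/dev/null && python3 g.py 5 3 &&
python3 -m creep '0 0 -0.0004 0 0 0 0;0 0 -0.0004 0 0 0 0' >/dev/null && python3 g.py 5 3 &&
python3 -m creep '0 0 -0.0004 0 0 0 0;0 0 -0.0004 0 0 0 0' >/dev/null && python3 g.py 5 3 &&
python3 -m creep '0 0 -0.0004 0 0 0 0;0 0 -0.0004 0 0 0 0' >/dev/null && python3 g.py 5 3 &&
python3 -m creep '0 0 -0.0004 0 0 0 0;0 0 -0.0004 0 0 0 0' >/dev/null && python3 g.py 5 3
```

```text
>> 25.75 [ 456.6 -202.2  127.9] F [-3.3  1.9  6.6] M [ 0.12  0.55 -0.02]
>> 26.08 [ 456.6 -202.2  127.3] F [ 0.2 -0.1 -0.9] M [-0.01  0.04  0.02]
time: 26.75
tool_pos: [456.1, -202.0, 166.9]
tcp_rot: [-3.141, 0.001, 0.182]
contact_force: [-0.5, -0.4, 0.5]
grip_width: 1.0
finger_force: 0.0
>> 26.75 [ 456.1 -202.   166.9] F [-0.5 -0.4  0.5] M [ 0.01 -0.    0.02]
>> 27.17 [ 456.2 -202.   144.6] F [ 0.3 -0.1 -0.9] M [ 0.04  0.02 -0.  ]
>> 27.33 [ 456.6 -202.3  144.7] F [ 0.4  0.1 -0.7] M [0.06 0.02 0.04]
>> 27.5 [ 456.5 -202.2  144. ] F [-0.9  0.2  0.1] M [ 0.    0.   -0.01]
>> 27.67 [ 456.5 -202.2  143.1] F [-0.4 -0.2 -0.9] M [-0.04  0.04 -0.02]
>> 27.83 [ 456.4 -202.2  142.2] F [-0.3 -0.4  1.1] M [0.01 0.01 0.01]
>> 28.0 [ 456.4 -202.2  141.4] F [-0.2  0.4  1. ] M [0.03 0.03 0.03]
>> 28.17 [ 456.5 -202.2  140.8] F [-0.1  0.   4.5] M [ 0.12  0.13 -0.05]
```

```bash

python3 -m creep '0 0 -0.0003 0 0 0 0;0 0 0 0 0 0 0' >/dev/null ; python3 g.py 5 8 &&
python3 -m creep '0 0 -0.0003 0 0 0 0;0 0 0 0 0 0 0' >/dev/null ; python3 g.py 5 8 &&
python3 -m creep '0 0 -0.0003 0 0 0 0;0 0 0 0 0 0 0' >/dev/null ; python3 g.py 5 8
python3 -m creep '0 0 0.01 0 0 0 0;0 0 0.02 0 0 0 0;0 0 0.03 0 0 0 10;-0.01 -0.03 0.02 0 0 0 10;-0.01 -0.037 0 0 0 0 10;-0.01 -0.037 0 0 0 0 10;-0.01 -0.037 0 0 0 0 10;-0.01 -0.037 0 0 0 0 10'
python3 -m creep '-0.01 -0.037 0 0 0 0 10;-0.01 -0.037 0 0 0 0 10;-0.01 -0.03 0 0 0 0 10;0 0 0 0 0 0 10;0 0 0 0 0 0 10'
python3 -c "
import h,numpy as np
a=h.viewer.capture('side')[150:280,290:400,::-1];b=h.viewer.capture('top')[185:260,265:465,::-1]
a=h.cv2.resize(a,None,fx=3,fy=3,interpolation=2);b=h.cv2.resize(b,None,fx=2.2,fy=2.2,interpolation=2)
b=np.vstack([b,np.zeros((a.shape[0]-b.shape[0],b.shape[1],3),np.uint8)])
h.cv2.imwrite('pics/end.png',np.hstack([a,b]));h.st()"
```

```text
>> 28.33 [ 456.6 -202.2  140.7] F [-0.3  0.3  4.9] M [ 0.15  0.11 -0.02]
>> 28.5 [ 456.7 -202.2  140.6] F [-1.5  0.3  6.3] M [ 0.2   0.23 -0.03]
>> 28.67 [ 456.7 -202.2  140.5] F [-1.5  1.2  7.9] M [0.21 0.21 0.01]
time: 29.33
tool_pos: [405.7, -381.7, 220.4]
tcp_rot: [3.141, -0.0, 0.182]
contact_force: [0.3, -1.4, 0.3]
grip_width: 8.9
finger_force: 0.0
time: 29.75
tool_pos: [375.4, -485.4, 219.4]
tcp_rot: [-3.141, 0.0, 0.179]
contact_force: [-0.1, -0.2, -0.5]
grip_width: 9.4
finger_force: 0.0
t 29.85 pos [ 376.471 -483.395  219.651] rot [-3.141  0.     0.182] F [-0.359 -0.682 -0.348] M [ 0.026 -0.035 -0.011] w 9.2 ff 0.0
```

View pics/end.png

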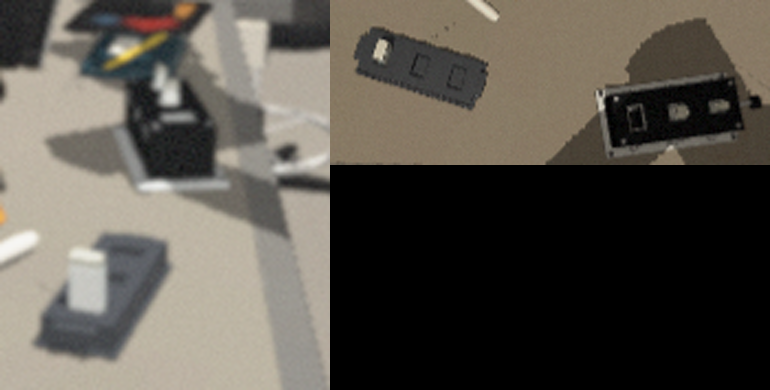

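The final picture shows both cells upright in slot_10 and slot_5 (top panel at about (678,112) and (720,107)), cell_20 alone in the rack at (381,50), and the gripper well clear. I'll hand the job in.

```bash
python3 -c "
from plant import order
print(order.close_job())"
```

```text
the job is handed in; nothing more can be done
None
```

The job is handed in after about 30 s: cell_10 and cell_5 stand upright on their felt seats, each checked by a top press that read at most 9.7 N; cell_20 stayed in the rack, and the arm never went near the beaker or timer.

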